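Feed a filled box through the guard flap of the overwrapping machine

TASK

Feed the filled wooden box to the overwrapping machine: with your fingertips slide it over the infeed table into line with the opening, then push it through the hanging guard flap so that it runs down the slide to the stop inside. Push it only, never pick it up, and have your fingers back out before the flap swings shut, so that the flap never comes down on them. Leave the other things on the infeed table and the bench where they are.

Things in the scene. Friction and masses are not known exactly. Their poses are not given: they have to be found in the camera images.
- box_center (a point): Centre (20 mm above the underside) of the filled box: closed flat box of pale wood, 90 mm wide (x), 120 long (y), 40 high (z), 0.2 to 0.4 kg, lid up on the infeed table, thin dark line round it under the lid, small brass clasp on its -x side. Too wide to grip. It starts 55 to 110 mm out of line with the opening, on the side away from the fence, its length within 18 degrees of the feed direction.
- flap_sill (a point): Point on the level surface of the machine's steel infeed table (100 mm above the bench), mid-width of the opening, right below the shut flap. Axes: -y = direction of feed, into the machine; z up. The table reaches from y = 0 to 360 mm and from x = -200 mm (open edge, no rim) to the fence at +50 mm. Wood slides easily on it (friction about 0.2).
- fence_foot (a point): Foot of the fence's face, half-way along: at x = +50, y = +180, z = 0 mm in the axes of flap_sill, same axes. The fence is a straight aluminium bar along the +x side of the infeed table, 28 mm high, running to the opening's +x side; a box against it goes in freely.
- opening_top (a point): Middle of the opening's upper edge, at z = 67 mm in the axes of flap_sill, same axes. The opening is 110 mm wide (x -55 to 55). The header above it and the clear roof behind it end 79 mm above the infeed table. On the -x side of the opening a low bar, 28 mm high, flares from x = -54 mm at the opening to -78 mm at y = 45 mm and leads the box in.
- slide_lip (a point): Lip inside the machine, 30 mm past the flap (x = 0, y = -30, z = 0 mm in the axes of flap_sill, same axes), where a polished slide drops at 22 degrees for about 230 mm to a rubber stop. Once the box's centre is past the lip (its rear end still 30 mm outside the flap) the box tips and runs down to the stop by itself, and stays there on the slope; fingers need not go in under the flap.
- flap (a joint): Guard flap: aluminium plate with a black strip, 104 mm wide, 60 high, 0.1 kg, hinged along its top, 64 mm above the infeed table. 0 rad: hanging shut; grows as its lower edge swings inward (-y of flap_sill), to 1.5; it cannot swing outward. It hangs by its own weight, opens at about 1 N when the box is pushed against it, rides on the lid and falls shut within a second once the box has gone.
- tape_roll_center (a point): Centre of a roll of brown tape lying flat on the infeed table near its outer corner: 64 mm across, 24 mm high. To be left alone.
- press_block_center (a point): Centre of the wooden press block standing on the infeed table beside the opening, 34 x 34 mm, 50 mm high (this point is 25 mm up) with a 20 mm high round knob on top. To be left alone.
- dispenser_center (a point): Black desk tape dispenser on the bench, 70 x 150 mm, about 96 mm high; the point is 30 mm above the bench. To be left alone.
- glue_pot_center (a point): White jar with black cap on the bench, 60 mm across, 75 mm high; the point is half-way up. To be left alone.
- bundle_center (a point): Clear-wrapped bundle of thin brown sticks on the bench to the robot's left, 85 x 115 x 51 mm; the point is its centre. To be left alone.

How it is judged:
On the way:
1. the box pushes the guard flap open as it goes in (value of joint flap above 0.6 rad and y of box_center in the frame of flap_sill below 0.03 m), for 0.05 s.
At the end, for the whole second after the job is handed in: The box lies still at the bottom of the slide inside the machine, lid up on the slope (tilted under 0.5 rad), its centre more than 140 mm past the flap and more than 30 mm below the surface of the infeed table, and the flap hangs shut (under 0.06 rad) (y of box_center in the frame of flap_sill below -0.14 m and z of box_center in the frame of flap_sill below -0.03 m and angle between box_center's own z axis and vertical below 0.5 rad and value of joint flap below 0.06 rad and linear speed of box below 0.01 m/s); the robot touches nothing.
It fails at once if the box is picked up: its centre rises more than 20 mm above where it lies on the infeed table (z of box_center in the frame of flap_sill above 0.04 m).
It fails at once if the flap comes down on the robot: it bears on the fingers or arm with the box already down the slide (y of box_center in the frame of flap_sill below -0.1 m and contact force between any of the fingers, the arm and flap above 0.3 N).
It fails at once if one of the other things is moved more than 25 mm (distance of any of tape_roll_center, press_block_center, dispenser_center, glue_pot_center, bundle_center from where it was at the start of the episode above 0.025 m).
It also fails if it takes over 56 s, if anything falls off the work surface, if the arm or the gripper's body presses on something with over 40 N, if the wrist force passes 120 N, or if a joint passes its speed limit or range.

ROBOT

A 7-joint arm with a two-finger parallel gripper is mounted at the origin on the work surface. World frame = base frame: x ahead of the robot, y to its left, z up, the work surface at z = 0. Lengths are in m, angles in rad, forces in N, time in s.
With the tool pointing down it reaches from about 0.425 to 0.875 m from the base axis. Payload 8.4 kg.
Tool frame: the origin (TCP) lies midway between the tips of the shut fingers; the grasp point (between the pads) lies 19 mm behind it; x points along the fingers, y is the direction in which the jaws open and shut, and the axes are right-handed (so a half turn about x gives the same grasp; the last joint's range is limited). The gripper opens to 87 mm and grips with 3 to 60 N. Pads are 19 mm wide; open, the fingers measure 117 mm over their backs; the gripper's body (75 mm by 190 mm) begins 51 mm behind the grasp point.
Start: joints at [-1.267, 0.333, 0.04, 1.465, -0.013, 1.343, -0.059], TCP at [0.255, 0.598, 0.223] pointing down, gripper open.
Joint ranges: [-2.58, 2.58], [-0.38, 2.09], [-1.3, 1.39], [0.25, 2.4], [-1.5, 4.64], [0.08, 2.09], [-2.65, 2.65]. Speed limits (rad/s): [2.22, 2.22, 2.79, 2.79, 3.14, 3.14, 3.14].

INTERFACE

Orientations are given as a rotation vector (axis times angle).
In Python, from plant import bot, optics gives the robot as it stands.
- The arm moves only by the tool play_rows, never from a script. Its argument "increments" is a list of rows, each a list of 5 numbers: the closure, from 0 (fully open) to 1 (shut), then the shift along the tool's x, y, z in m, then the turn about the tool's x in rad. A call has 1 to 10 rows; each row is the pose to reach, as a shift and turn from the pose commanded when the call began, along the tool's axes at that moment; what a row does not reach only later rows make up. A row lasts 1/12 s, in which the tool goes at most 41.7 mm and 7.16 degrees, less where a joint would pass 70% of its speed; a pose out of reach is approached as far as the arm can. A call with a gripper value outside its range is refused whole. The fingers move at their own pace and stop on an object; "squeeze" is the grip in N (left out, the last holds). Time passes only in rows, so rows that repeat a pose let the fingers close. It gives the time, the measured TCP pose, the force and the opening at its end, in the units of the state.
- bot.sense(): the state, without advancing time (a new reading comes with each control period).
- optics.get_image(name): name is "scene" or "top" or "wrist"; returns the picture (400x640x3 uint8, red, green, blue); there is no depth.
- optics.camera_params(name): a dict with "fx", "fy", "cx", "cy" (pixels), "dist" ([k1, k2, p1, p2, k3] as OpenCV has them; the pictures are not rectified), "R" (3x3) and "t" (3): a world point X has camera coordinates R X + t; the wrist camera has in their place "tool_from_camera" (4x4, takes a point from camera to tool coordinates, whose origin is the TCP and whose axes are the tool frame's). Camera axes: x right, y down, z forward; pixel columns grow to the right and rows downward; lengths in m; the calibration is good to about 2 mm. A picture is of the moment at which its call begins: read the wrist's pose just before it. camera_params takes no time and is no camera call.
- bot.finish_job(): hands the job in, once; it reports no verdict.
The state is a dict: "t": time; "qpos": joint angles; "joint_vel": joint speeds; "effort": joint torques, N m; "position": TCP position; "orientation": TCP orientation; "contact_force": force on the tool from outside, world axes, zero at the start; "torque": the same for the moment, N m; "width": finger opening in m.
Only numpy, scipy, OpenCV 4.12 (cv2) and the standard library are available. Lean on these libraries where they do the work, as an engineer would, in place of code of your own. Each camera call takes 0.05 s, during which the arm holds its last target.

## Working session

There is one attempt and no reset: what is moved stays moved. The work goes in short steps, Python scripts to look and compute and a tool call to move; the robot and the scene stay as the last step left them, time stands still between calls to the robot, and variables do not carry over. Pictures are saved under pics/ and viewed, and the job is handed in when it is done.

Besides the shell and the picture viewer there is one more tool, called as name(argument=value, ...), one argument or row to a line, values as JSON. play_rows: Moves the arm, as the interface text tells. Its arguments: {"type":"object","properties":{"increments":{"type":"array"},"squeeze":{"type":"number"}},"required":["increments"]}

```bash
ls; mkdir -p pics; python3 - <<'E'
from plant import bot, optics
import cv2
s=bot.sense()
for k in s: print(k,s[k])
for n in("scene","top","wrist"):
    im=optics.get_image(n); cv2.imwrite(f"pics/{n}0.png",im[:,:,::-1]); print(n,optics.camera_params(n))
E
```

```text
pics
t 0.0
qpos [-1.26716728  0.33391599  0.03985043  1.46626669 -0.01336783  1.34329634
 -0.05847442]
joint_vel [ 0.00120529 -0.00111198 -0.00045568 -0.00040898  0.00058184 -0.0003206
  0.00015143]
effort [-4.26063107e-04 -6.56375384e+01  1.33467894e+00 -4.03812468e+01
 -5.99007541e-02  4.51138092e-02  1.60771124e-04]
position [0.25465601 0.59753107 0.22165792]
orientation [ 0.31470123  1.54779678 -0.31724385]
contact_force [-0.55957622 -0.2242876  -0.41826907]
torque [-0.01027662  0.01733601  0.02764888]
width 0.08707437745954015
scene {'fx': 402.5185010473702, 'fy': 402.5185010473702, 'cx': 318.2311777974562, 'cy': 195.5445589512972, 'dist': array([-0.0129744,  0.       ,  0.       ,  0.       ,  0.       ]), 'R': array([[-0.26527509,  0.96405091,  0.01532882],
       [ 0.59404269,  0.17594216, -0.78495709],
       [-0.75943558, -0.19912359, -0.61936047]]), 't': array([-0.04889318, -0.2192627 ,  1.47659599])}
top {'fx': 477.04009080491454, 'fy': 477.04009080491454, 'cx': 327.46153100473975, 'cy': 202.0971567882454, 'dist': array([0.00771708, 0.        , 0.        , 0.        , 0.        ]), 'R': array([[-0.00444793, -0.99990538,  0.01301729],
       [-0.99798835,  0.00361541, -0.06329443],
       [ 0.06324138, -0.01327264, -0.99791   ]]), 't': array([0.19329757, 0.48989136, 1.20169592])}
wrist {'fx': 317.1865528207081, 'fy': 317.1865528207081, 'cx': 319.1987055125859, 'cy': 198.1979632096362, 'dist': array([-0.06291059,  0.        ,  0.        ,  0.        ,  0.        ]), 'tool_from_camera': array([[ 1.43302726e-05, -2.42706988e-01,  9.70099643e-01,
        -1.62016440e-01],
       [ 9.99999354e-01,  1.10607019e-03,  2.61953194e-04,
        -4.86485382e-04],
       [-1.13657616e-03,  9.70099013e-01,  2.42706847e-01,
        -6.58580734e-02],
       [ 0.00000000e+00,  0.00000000e+00,  0.00000000e+00,
         1.00000000e+00]])}
```

View pics/scene0.png

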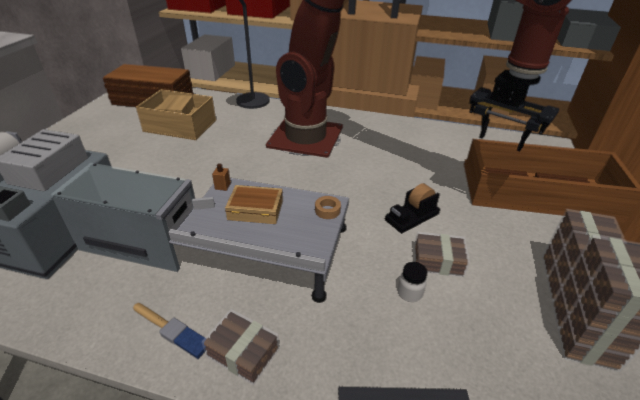

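View pics/top0.png

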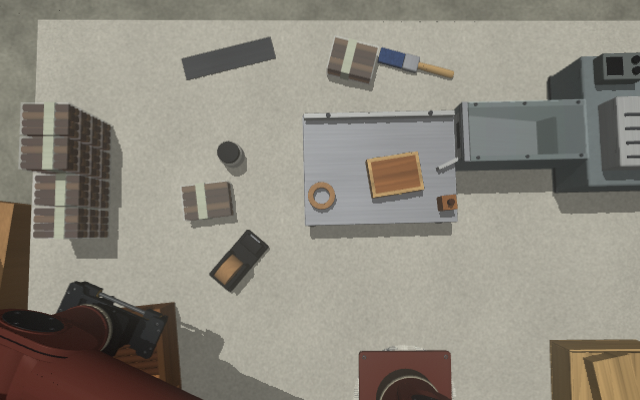

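View pics/wrist0.png

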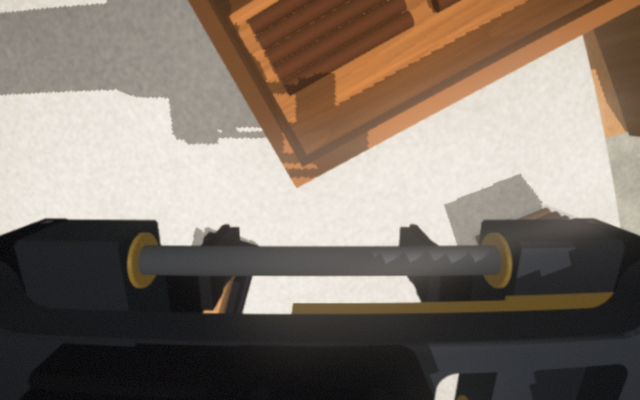

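The top view has feed to the right (world -y) and the fence at the top (world +x). The box is at about (395,175), yawed slightly. The tape roll is at (321,196), the press block at (447,203) and the lead-in bar at (447,165). Next I'll measure.

```bash
cat > h.py <<'E'
import numpy as np, cv2
from scipy.spatial.transform import Rotation as Rn
from plant import bot, optics
def ray(name,px,z):
    p=optics.camera_params(name); K=np.array([[p['fx'],0,p['cx']],[0,p['fy'],p['cy']],[0,0,1]])
    u=cv2.undistortPoints(np.array(px,float).reshape(-1,1,2),K,p['dist']).reshape(-1,2)
    d=np.c_[u,np.ones(len(u))]@p['R']; c=-p['R'].T@p['t']
    return c+d*((z-c[2])/d[:,2])[:,None]
def pix(name,X):
    p=optics.camera_params(name); K=np.array([[p['fx'],0,p['cx']],[0,p['fy'],p['cy']],[0,0,1]])
    return cv2.projectPoints(np.array(X,float).reshape(-1,1,3),cv2.Rodrigues(p['R'])[0],p['t'],K,p['dist'])[0].reshape(-1,2)
E
python3 - <<'E'
from h import *
s=bot.sense(); print(np.round(Rn.from_rotvec(s['orientation']).as_matrix(),3))
im=cv2.imread('pics/top0.png')
c=im[90:240,290:480]; cv2.imwrite('pics/crop0.png',cv2.resize(c,None,fx=4,fy=4,interpolation=cv2.INTER_CUBIC))
hsv=cv2.cvtColor(im,cv2.COLOR_BGR2HSV)
m=cv2.inRange(hsv,(5,90,60),(25,255,255)); m[:, :295]=0; m[:,470:]=0; m[:100]=0; m[240:]=0
for k in cv2.findContours(m,cv2.RETR_EXTERNAL,cv2.CHAIN_APPROX_NONE)[0]:
    if cv2.contourArea(k)>60: 
        r=cv2.minAreaRect(k); print(cv2.contourArea(k),r); print(np.round(ray('top',cv2.boxPoints(r),0.14),4))
E
```

```text
[[-0.     0.392  0.92 ]
 [-0.001  0.92  -0.392]
 [-1.    -0.001  0.   ]]
178.0 ((449.02996826171875, 202.20997619628906), (14.283556938171387, 14.424980163574219), 81.8698959350586)
[[ 0.4954 -0.0671  0.14  ]
 [ 0.5    -0.1001  0.14  ]
 [ 0.4675 -0.104   0.14  ]
 [ 0.4629 -0.0711  0.14  ]]
516.0 ((321.0, 195.5), (25.0, 26.0), 90.0)
[[0.5267 0.2374 0.14  ]
 [0.5265 0.1778 0.14  ]
 [0.4691 0.1781 0.14  ]
 [0.4694 0.2375 0.14  ]]
1899.0 ((395.02703857421875, 174.1621551513672), (39.126953125, 51.621273040771484), 80.53767395019531)
[[ 0.5815  0.1031  0.14  ]
 [ 0.6009 -0.0146  0.14  ]
 [ 0.5115 -0.0279  0.14  ]
 [ 0.4924  0.0892  0.14  ]]
```

View pics/crop0.png

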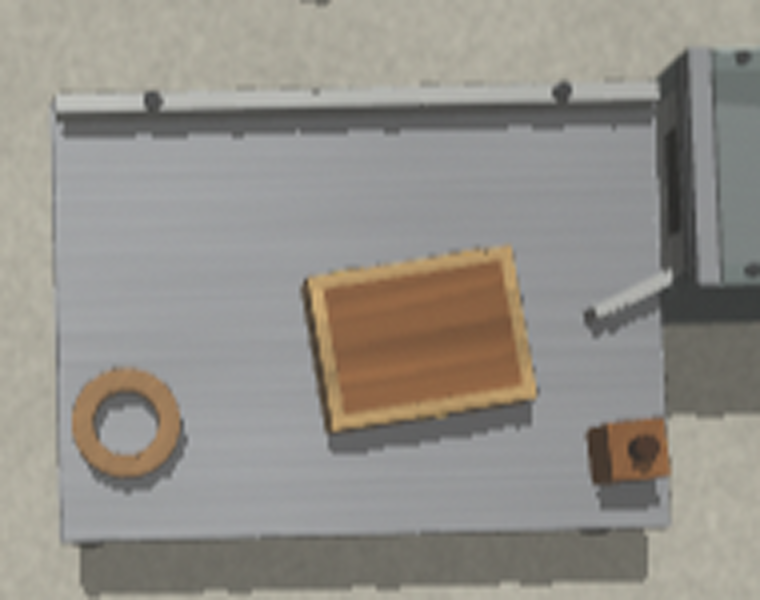

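```bash
python3 - <<'E'
from h import *
f=lambda a:np.array(a,float)/4+[290,90]-0.375
e=ray('top',f([(65,541),(668,524)]),.1); print('open edge',e)
r=ray('top',f([(55,180),(62,480)]),.1); print('rear',r)
fe=ray('top',f([(60,114),(650,101)]),.128); print('fence top inner',fe)
w=ray('top',f([(660,180),(665,400)]),.1); print('front',w)
b=ray('top',f([(305,280),(512,247),(538,398),(332,432)]),.14); print('box',b,b.mean(0))
print('box sides',np.linalg.norm(np.diff(np.r_[b,b[:1]],axis=0),axis=1))
yaw=np.arctan2(fe[0,0]-fe[1,0],fe[0,1]-fe[1,1]);print('yaw-ish',np.degrees(yaw), np.degrees(np.arctan2(e[0,0]-e[1,0],e[0,1]-e[1,1])))
print(np.degrees(np.arctan2(b[0,0]-b[1,0],b[0,1]-b[1,1])),np.degrees(np.arctan2(b[3,0]-b[2,0],b[3,1]-b[2,1])))
print('bar tip',ray('top',f([(588,316)]),.128),'tape',ray('top',[(321,195.5)],.124),'block',ray('top',f([(640,452)]),.15))
E
```

```text
open edge [[ 0.43154995  0.24365207  0.1       ]
 [ 0.44012567 -0.11348876  0.1       ]]
rear [[0.64690748 0.24927108 0.1       ]
 [0.46758633 0.24536852 0.1       ]]
fence top inner [[ 0.68003847  0.24526352  0.128     ]
 [ 0.68720273 -0.10023389  0.128     ]]
front [[ 0.64618425 -0.11309751  0.1       ]
 [ 0.51386742 -0.11329713  0.1       ]]
box [[ 0.580259    0.10419891  0.14      ]
 [ 0.5991054  -0.01539286  0.14      ]
 [ 0.51171451 -0.02891517  0.14      ]
 [ 0.49258097  0.08956492  0.14      ]] [0.54591497 0.03736395 0.14      ]
box sides [0.12106766 0.08843088 0.1200151  0.0888909 ]
yaw-ish -1.1879188770997962 -1.3755310610055644
-8.955556223519544 -9.173587191708387
bar tip [[ 0.56056143 -0.06148272  0.128     ]] tape [[0.49910356 0.20770249 0.124     ]] block [[ 0.47985978 -0.08421496  0.15      ]]
```

play_rows(
  increments=[
    [0.54, -0.04, 0, 0, 0],
    [0.54, -0.04, -0.029, 0.027, -0.06],
    [0.54, -0.04, -0.058, 0.055, -0.12],
    [0.54, -0.04, -0.087, 0.082, -0.18],
    [0.54, -0.04, -0.116, 0.11, -0.24],
    [0.54, -0.04, -0.145, 0.137, -0.3],
    [0.54, -0.04, -0.174, 0.164, -0.36],
    [0.54, -0.04, -0.203, 0.191, -0.426],
    [0.54, -0.04, -0.232, 0.219, -0.426],
    [0.54, -0.04, -0.261, 0.246, -0.426],
  ],
)

```text
t: 0.98
position: [0.379, 0.2593, 0.2624]
orientation: [-0.018, 1.571, 0.019]
contact_force: [1.2, 0.1, 1.2]
width: 0.0406
```

play_rows(
  increments=[
    [0.54, 0, -0.035, 0.012, 0],
    [0.54, 0, -0.07, 0.024, 0],
    [0.54, 0, -0.105, 0.036, 0],
    [0.54, 0, -0.14, 0.048, 0],
    [0.54, 0, -0.175, 0.06, 0],
    [0.54, 0, -0.205, 0.07, 0],
    [0.54, 0, -0.226, 0.078, 0],
    [0.54, 0, -0.226, 0.078, 0],
  ],
)

```text
t: 1.65
position: [0.4631, 0.0322, 0.2627]
orientation: [-0.013, 1.57, 0.012]
contact_force: [0.3, 0.2, -0.3]
width: 0.0405
```

```bash
python3 - <<'E'
from h import *
s=bot.sense(); print(s['position'],s['width'],s['contact_force']); print(np.round(Rn.from_rotvec(s['orientation']).as_matrix(),3))
for n in('wrist','top'):
    cv2.imwrite(f'pics/{n}1.png',optics.get_image(n)[:,:,::-1])
E
```

```text
[0.46306102 0.03217834 0.26269299] 0.04048116398784499 [ 0.2981289   0.17324166 -0.25788452]
[[ 0.001 -0.016  1.   ]
 [-0.001  1.     0.016]
 [-1.    -0.001  0.001]]
```

View pics/wrist1.png

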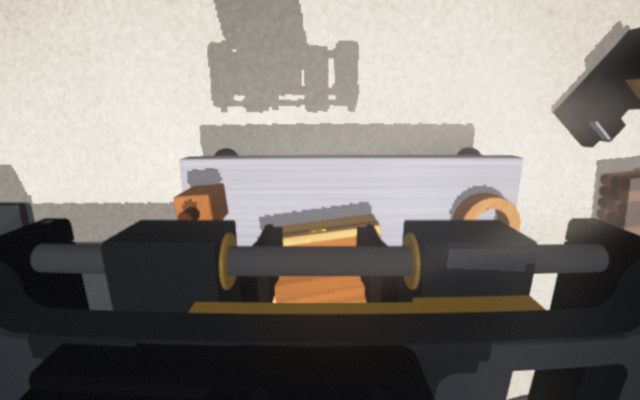

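View pics/top1.png

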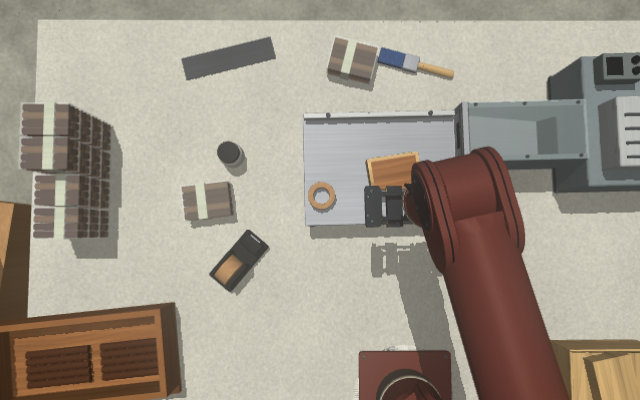

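The gripper is over the strip between the table's open edge and the box, with clear space below. I'll go down beside the box's -x side.

play_rows(
  increments=[
    [0.54, 0.03, 0, 0, 0],
    [0.54, 0.06, 0, 0, 0],
    [0.54, 0.09, 0, 0, 0],
    [0.54, 0.115, 0, 0, 0],
    [0.54, 0.13, 0, 0, 0],
    [0.54, 0.14, 0, 0, 0],
    [0.54, 0.14, 0, 0, 0],
  ],
)

```text
t: 2.33
position: [0.4605, 0.0382, 0.1207]
orientation: [-0.02, 1.574, 0.019]
contact_force: [-1.0, 0.0, 0.0]
width: 0.0401
```

play_rows(
  increments=[
    [0.54, 0, 0, 0.008, 0],
    [0.54, 0, 0, 0.018, 0],
    [0.54, 0, 0, 0.028, 0],
    [0.54, 0, 0, 0.038, 0],
    [0.54, 0, 0, 0.048, 0],
    [0.54, 0, 0, 0.058, 0],
    [0.54, 0, 0, 0.068, 0],
    [0.54, 0, 0, 0.078, 0],
    [0.54, 0, 0, 0.086, 0],
    [0.54, 0, 0, 0.09, 0],
  ],
)

```text
t: 3.17
position: [0.5532, 0.0393, 0.1224]
orientation: [-0.019, 1.571, 0.018]
contact_force: [-0.6, 0.8, 1.6]
width: 0.0406
```

```bash
python3 - <<'E'
from h import *
s=bot.sense(); print(s['position'],s['width'],s['contact_force'])
a=optics.get_image('top')[90:240,290:480,::-1]; b=optics.get_image('scene')[150:300,150:380,::-1]
cv2.imwrite('pics/top2.png',cv2.resize(a,None,fx=4,fy=4)); cv2.imwrite('pics/scene2.png',cv2.resize(b,None,fx=3,fy=3))
E
```

```text
[0.55316357 0.03932017 0.12242757] 0.04062076566295733 [-0.59790312  0.81631094  1.590275  ]
```

View pics/top2.png

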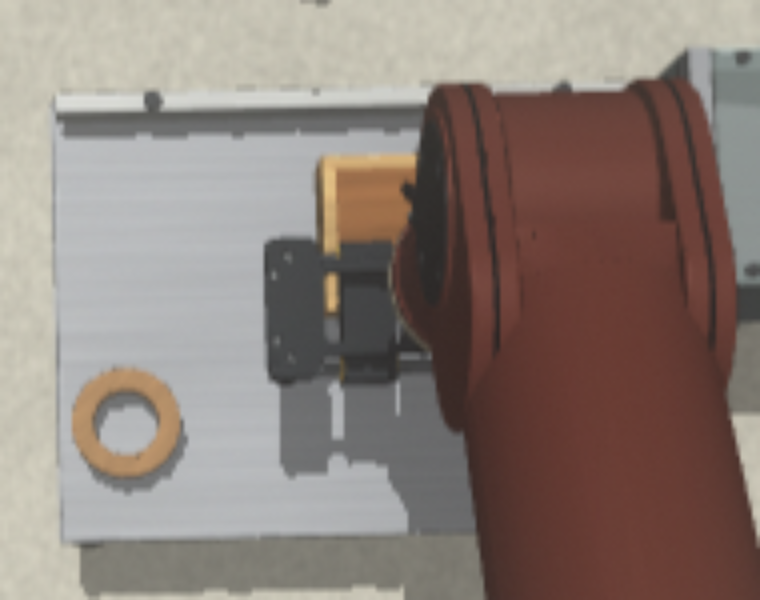

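View pics/scene2.png

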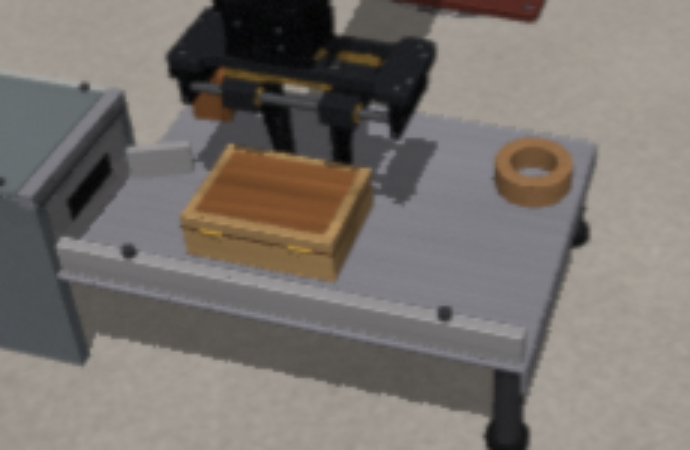

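The box is square against both fingertips, with about 30 mm left to the fence. I'll creep in and watch the force.

play_rows(
  increments=[
    [0.54, 0, 0, 0.006, 0],
    [0.54, 0, 0, 0.012, 0],
    [0.54, 0, 0, 0.018, 0],
    [0.54, 0, 0, 0.023, 0],
    [0.54, 0, 0, 0.026, 0],
    [0.54, 0, 0, 0.028, 0],
    [0.54, 0, 0, 0.028, 0],
  ],
)

```text
t: 3.85
position: [0.5804, 0.04, 0.1225]
orientation: [-0.018, 1.571, 0.018]
contact_force: [-0.5, -0.5, 0.6]
width: 0.0404
```

```bash
python3 - <<'E'
from h import *
s=bot.sense(); print(s['position'],s['width'],s['contact_force'])
a=optics.get_image('top')[90:240,290:480,::-1]; b=optics.get_image('scene')[150:300,150:380,::-1]
cv2.imwrite('pics/top3.png',cv2.resize(a,None,fx=4,fy=4)); cv2.imwrite('pics/scene3.png',cv2.resize(b,None,fx=3,fy=3))
E
```

```text
[0.5803649  0.03995559 0.12252424] 0.040421710908219145 [-0.53757931 -0.45264737  0.62093268]
```

View pics/top3.png

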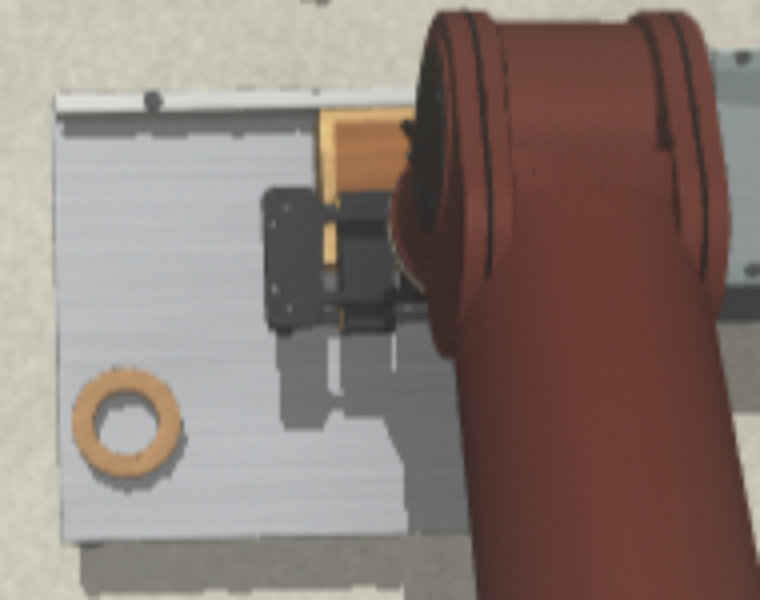

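View pics/scene3.png

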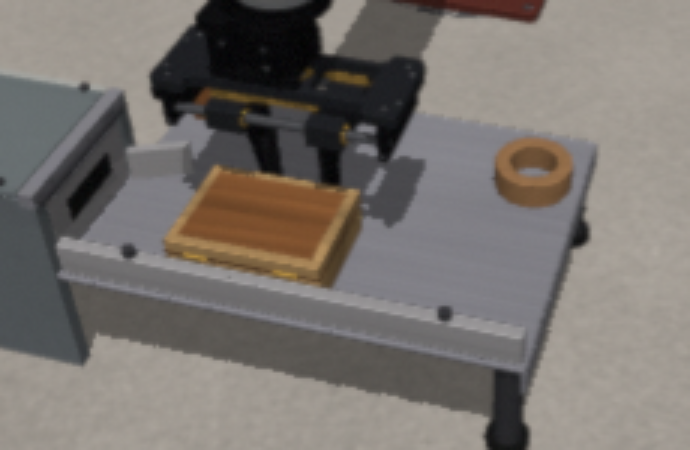

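play_rows(
  increments=[
    [0.54, 0, 0, 0.002, 0],
    [0.54, 0, 0, 0.003, 0],
    [0.54, 0, 0, 0.004, 0],
    [0.54, 0, 0, 0.004, 0],
  ],
)

```text
t: 4.28
position: [0.584, 0.0401, 0.1226]
orientation: [-0.018, 1.571, 0.018]
contact_force: [-0.3, -0.8, 0.6]
width: 0.04
```

```bash
python3 - <<'E'
from h import *
s=bot.sense(); print(s['position'],s['contact_force'],s['effort'])
a=optics.get_image('top')[90:240,290:480,::-1]
cv2.imwrite('pics/top4.png',cv2.resize(a,None,fx=4,fy=4,interpolation=cv2.INTER_CUBIC))
f=lambda a:np.array(a,float)/4+[290,90]-0.375
print(ray('top',f([(320,110)]),.14))
E
```

```text
[0.58404142 0.04012965 0.12256857] [-0.26976342 -0.76220895  0.60902464] [ 5.08300331e-02 -5.19305563e+01  7.24632114e+00 -3.67126107e+01
  2.77774560e-02  8.11568345e-02  2.37276120e-02]
[[0.67927222 0.09458692 0.14      ]]
```

View pics/top4.png

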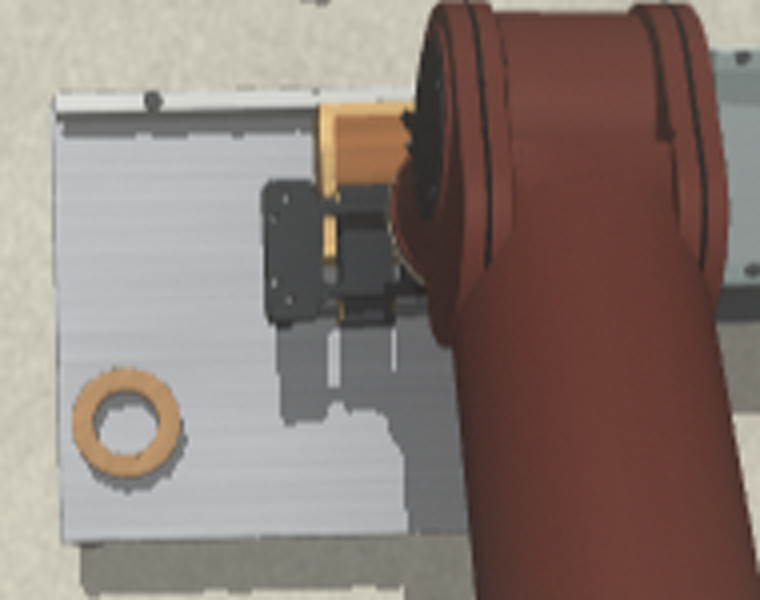

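play_rows(
  increments=[
    [0.54, 0, 0, 0.001, 0],
    [0.54, 0, 0, 0.002, 0],
    [0.54, 0, 0, 0.003, 0],
    [0.54, 0, 0, 0.003, 0],
  ],
)

```text
t: 4.67
position: [0.5842, 0.04, 0.1217]
orientation: [-0.018, 1.577, 0.018]
contact_force: [-11.7, -0.6, 5.2]
width: 0.04
```

The box is against the fence (11.7 N). Now I'll back off, lift, and turn 90° while moving behind it.

play_rows(
  increments=[
    [0.54, 0, 0, -0.015, 0],
    [0.54, 0, 0, -0.03, 0],
    [0.54, -0.03, 0, -0.035, 0],
    [0.54, -0.065, 0, -0.035, 0],
    [0.54, -0.1, 0, -0.035, 0.1],
    [0.54, -0.12, 0.01, -0.02, 0.22],
    [0.54, -0.12, 0.03, 0.0, 0.34],
    [0.54, -0.12, 0.05, 0.02, 0.46],
    [0.54, -0.12, 0.07, 0.035, 0.58],
    [0.54, -0.12, 0.087, 0.052, 0.7],
  ],
)

```text
t: 5.5
position: [0.6377, 0.1302, 0.2427]
orientation: [0.534, 1.504, -0.533]
contact_force: [1.2, -0.1, -0.1]
width: 0.0399
```

play_rows(
  increments=[
    [0.54, 0, 0, 0, 0.12],
    [0.54, 0, 0, 0, 0.24],
    [0.54, 0, 0, 0, 0.36],
    [0.54, 0, 0, 0, 0.48],
    [0.54, 0, 0, 0, 0.6],
    [0.54, 0, 0, 0, 0.72],
    [0.54, 0, 0, 0, 0.82],
    [0.54, 0, 0, 0, 0.871],
    [0.54, 0, 0, 0, 0.871],
  ],
)

```text
t: 6.25
position: [0.6371, 0.1285, 0.2425]
orientation: [1.194, 1.219, -1.194]
contact_force: [0.3, -0.5, 0.1]
width: 0.04
```

```bash
python3 - <<'E'
from h import *
s=bot.sense(); print(s['position'],s['width'],s['contact_force'],s['qpos']); print(np.round(Rn.from_rotvec(s['orientation']).as_matrix(),3))
a=optics.get_image('top')[90:240,290:480,::-1]; b=optics.get_image('scene')[150:300,150:380,::-1]
cv2.imwrite('pics/top5.png',cv2.resize(a,None,fx=4,fy=4)); cv2.imwrite('pics/scene5.png',cv2.resize(b,None,fx=3,fy=3))
E
```

```text
[0.63706452 0.12850573 0.24250587] 0.03999803308119095 [ 0.30933093 -0.4740832   0.13130935] [-0.85672592  0.40094451  0.80176868  1.46673149 -0.28851701  1.39538676
 -0.02385406]
[[ 0.     1.     0.021]
 [-0.     0.021 -1.   ]
 [-1.     0.     0.   ]]
```

View pics/top5.png

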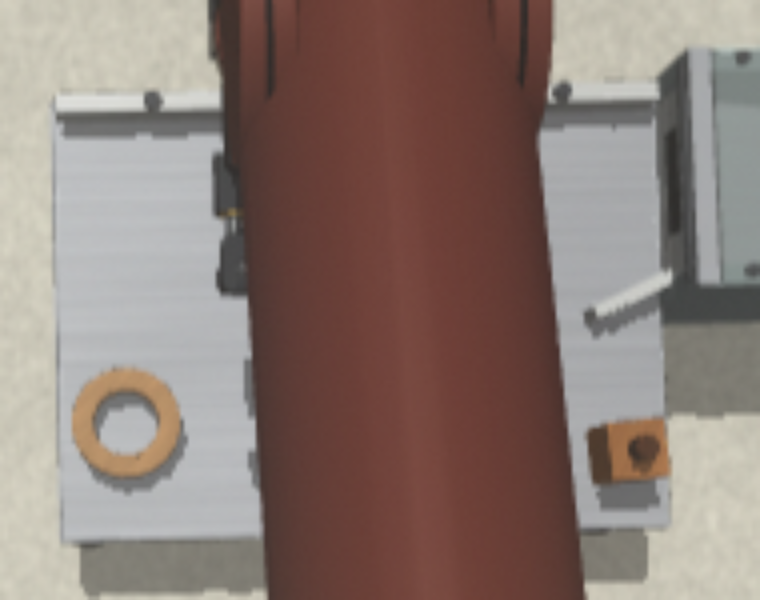

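View pics/scene5.png

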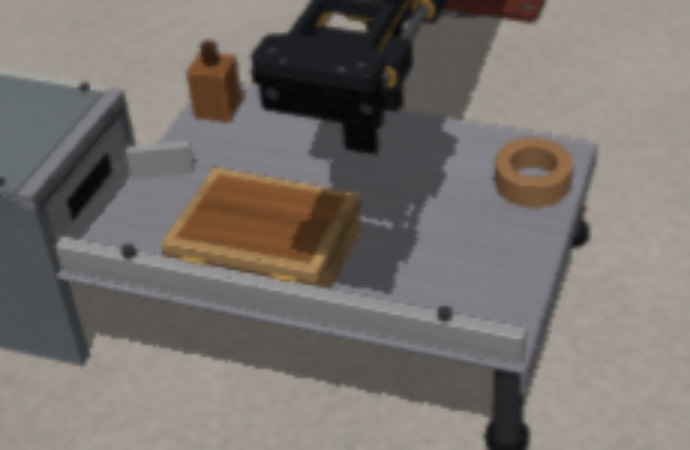

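The box is straight along the fence with the fingers behind it. I'll go down and begin the feed push.

play_rows(
  increments=[
    [0.54, 0.03, 0, 0, 0],
    [0.54, 0.06, 0, 0, 0],
    [0.54, 0.09, 0, 0, 0],
    [0.54, 0.11, 0, 0, 0],
    [0.54, 0.118, 0, 0, 0],
    [0.54, 0.118, 0, 0.008, 0],
    [0.54, 0.118, 0, 0.016, 0],
    [0.54, 0.118, 0, 0.024, 0],
    [0.54, 0.118, 0, 0.034, 0],
    [0.54, 0.118, 0, 0.044, 0],
  ],
)

```text
t: 7.18
position: [0.6387, 0.083, 0.126]
orientation: [1.194, 1.219, -1.191]
contact_force: [-0.7, 1.1, 0.8]
width: 0.0402
```

play_rows(
  increments=[
    [0.54, 0, 0, 0.01, 0],
    [0.54, 0, 0, 0.02, 0],
    [0.54, 0, 0, 0.03, 0],
    [0.54, 0, 0, 0.04, 0],
    [0.54, 0, 0, 0.05, 0],
    [0.54, 0, 0, 0.06, 0],
    [0.54, 0, 0, 0.068, 0],
    [0.54, 0, 0, 0.072, 0],
    [0.54, 0, 0, 0.072, 0],
  ],
)

```text
t: 7.93
position: [0.6396, 0.0109, 0.1246]
orientation: [1.193, 1.219, -1.194]
contact_force: [0.5, -0.8, 1.2]
width: 0.04
```

```bash
python3 - <<'E'
from h import *
s=bot.sense(); print(s['position'],s['width'],s['contact_force'],s['qpos']); print(np.round(Rn.from_rotvec(s['orientation']).as_matrix(),3))
a=optics.get_image('top')[90:240,290:480,::-1]; b=optics.get_image('scene')[150:300,150:380,::-1]
cv2.imwrite('pics/top6.png',cv2.resize(a,None,fx=4,fy=4)); cv2.imwrite('pics/scene6.png',cv2.resize(b,None,fx=3,fy=3))
E
```

```text
[0.63957558 0.01087541 0.12459977] 0.03997959994083045 [ 0.53661646 -0.77922919  1.17388959] [-0.67675433  0.46964754  0.78307077  1.64108191 -0.35222538  1.17808099
  0.21034833]
[[ 0.     1.     0.021]
 [-0.001  0.021 -1.   ]
 [-1.    -0.     0.001]]
```

View pics/top6.png

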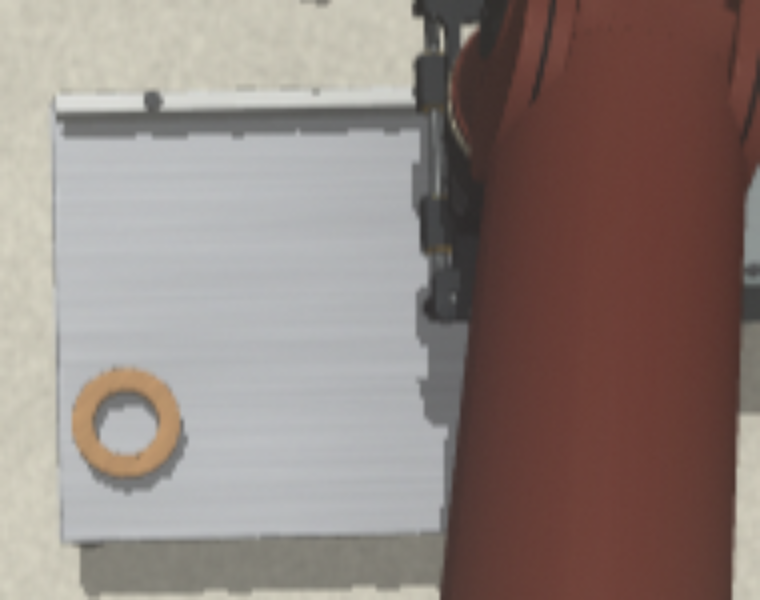

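View pics/scene6.png

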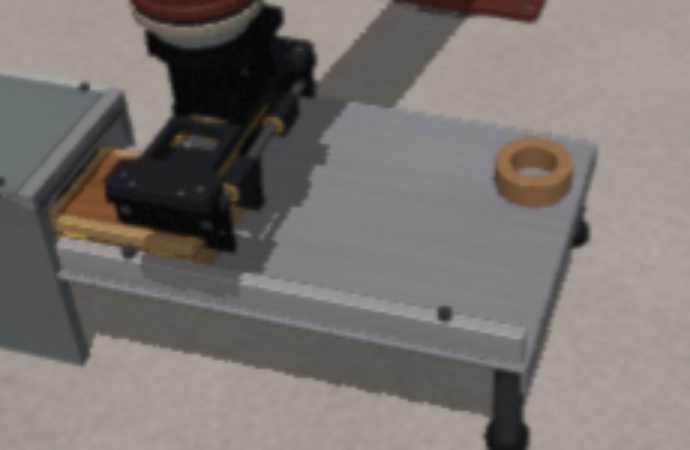

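play_rows(
  increments=[
    [0.54, 0, 0, 0.01, 0],
    [0.54, 0, 0, 0.02, 0],
    [0.54, 0, 0, 0.03, 0],
    [0.54, 0, 0, 0.04, 0],
    [0.54, 0, 0, 0.05, 0],
    [0.54, 0, 0, 0.058, 0],
    [0.54, 0, 0, 0.062, 0],
    [0.54, 0, 0, 0.062, 0],
  ],
)

```text
t: 8.7
position: [0.6409, -0.0516, 0.1247]
orientation: [1.193, 1.218, -1.194]
contact_force: [-0.8, -1.3, -0.5]
width: 0.0399
```

```bash
python3 - <<'E'
from h import *
s=bot.sense(); print(s['position'],s['width'],s['contact_force'],s['qpos'])
b=optics.get_image('scene')[150:300,50:280,::-1]
cv2.imwrite('pics/scene7.png',cv2.resize(b,None,fx=3,fy=3))
E
```

```text
[ 0.64092451 -0.05160895  0.12470088] 0.03993433856681691 [-0.75850455 -1.3428853  -0.51646782] [-0.58148826  0.47949397  0.79136664  1.63262944 -0.36165813  1.182314
  0.31316669]
```

View pics/scene7.png

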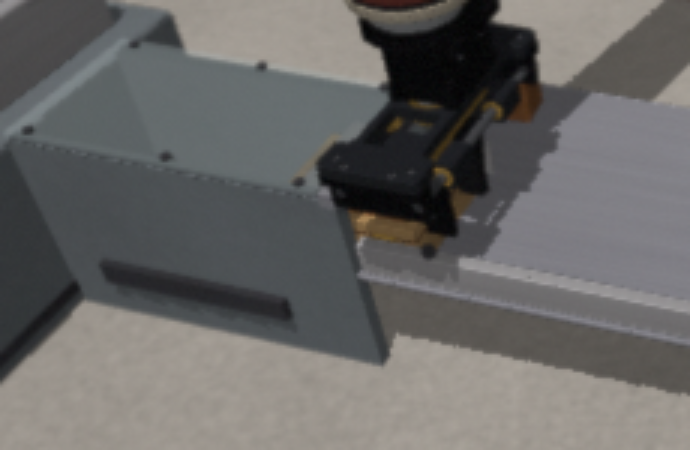

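The box is well under the roof with its rear still about 53 mm outside. Now the last push past the lip, then an immediate retreat.

play_rows(
  increments=[
    [0.54, 0, 0, 0.008, 0],
    [0.54, 0, 0, 0.018, 0],
    [0.54, 0, 0, 0.028, 0],
    [0.54, 0, 0, 0.034, 0],
    [0.54, 0, 0, 0.01, 0],
    [0.54, 0, 0, -0.03, 0],
    [0.54, 0, 0, -0.07, 0],
    [0.54, 0, 0, -0.1, 0],
    [0.54, 0, 0, -0.1, 0],
  ],
)

```text
t: 9.5
position: [0.6387, 0.0589, 0.1239]
orientation: [1.188, 1.227, -1.185]
contact_force: [0.4, 1.2, -0.4]
width: 0.0403
```

```bash
python3 - <<'E'
from h import *
s=bot.sense(); print(s['position'],s['width'],s['contact_force'],s['t'])
b=optics.get_image('scene')[150:300,50:280,::-1]
cv2.imwrite('pics/scene8.png',cv2.resize(b,None,fx=3,fy=3))
b=optics.get_image('top')[80:230,420:610,::-1]
cv2.imwrite('pics/top8.png',cv2.resize(b,None,fx=4,fy=4))
E
```

```text
[0.63866822 0.05889992 0.1238953 ] 0.04028736002684139 [ 0.40158671  1.16798984 -0.39217744] 9.5
```

View pics/scene8.png

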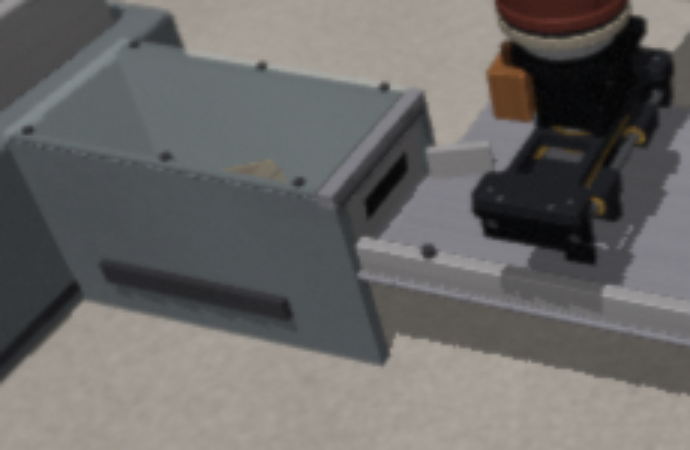

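View pics/top8.png

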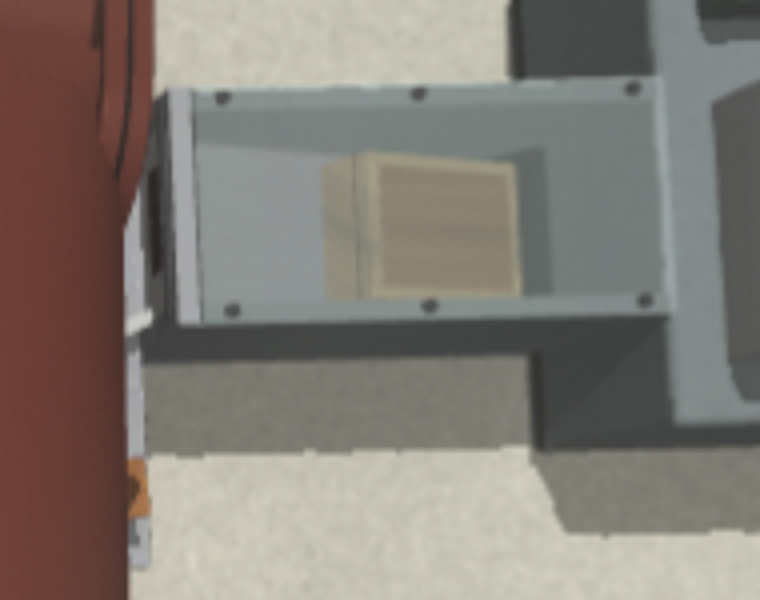

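The box is running down the slide and the fingers are clear. I'll lift away, wait and look again.

play_rows(
  increments=[
    [0.54, -0.03, 0, 0, 0],
    [0.54, -0.06, 0, -0.01, 0],
    [0.54, -0.09, 0, -0.03, 0],
    [0.54, -0.12, 0, -0.05, 0],
    [0.54, -0.13, 0, -0.06, 0],
    [0.54, -0.13, 0, -0.06, 0],
    [0.54, -0.13, 0, -0.06, 0],
    [0.54, -0.13, 0, -0.06, 0],
    [0.54, -0.13, 0, -0.06, 0],
    [0.54, -0.13, 0, -0.06, 0],
  ],
)

```text
t: 10.43
position: [0.6369, 0.1088, 0.2534]
orientation: [1.192, 1.22, -1.195]
contact_force: [-0.2, 0.8, -0.4]
width: 0.0398
```

```bash
python3 - <<'E'
from h import *
s=bot.sense(); print(s['position'],s['width'],s['contact_force'],s['t'])
f=optics.get_image('scene')[:,:,::-1]; b=f[150:300,50:280]
cv2.imwrite('pics/scene9.png',cv2.resize(b,None,fx=3,fy=3))
t=optics.get_image('top')[:,:,::-1]; cv2.imwrite('pics/topfull9.png',t); b=t[80:230,420:610]
cv2.imwrite('pics/top9.png',cv2.resize(b,None,fx=4,fy=4))
E
```

```text
[0.6369109  0.10880213 0.25335606] 0.039823911163780965 [-0.18729347  0.76270157 -0.38435774] 10.4333
```

View pics/scene9.png

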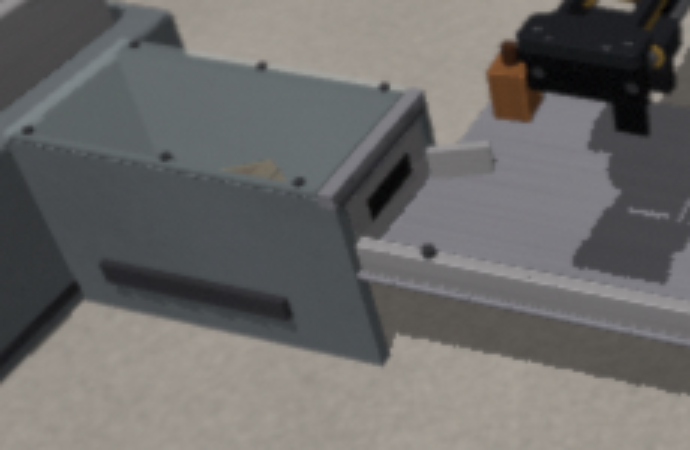

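View pics/top9.png

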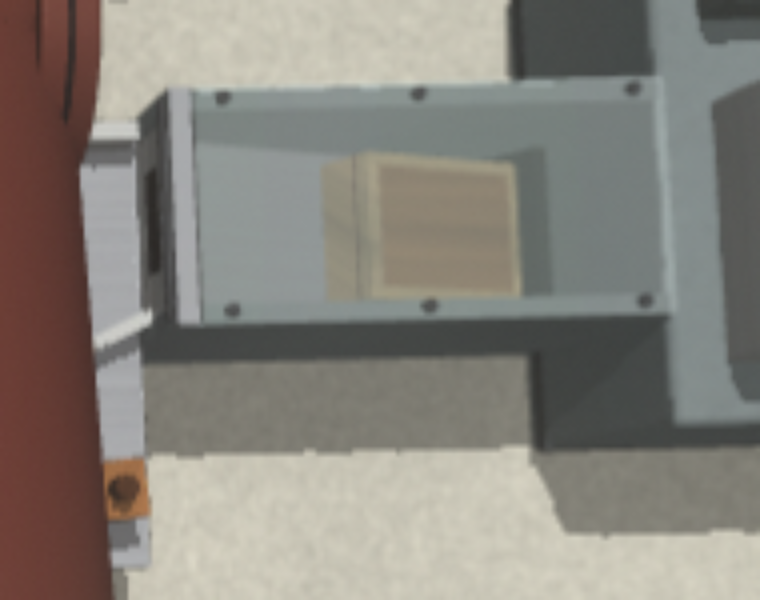

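View pics/topfull9.png

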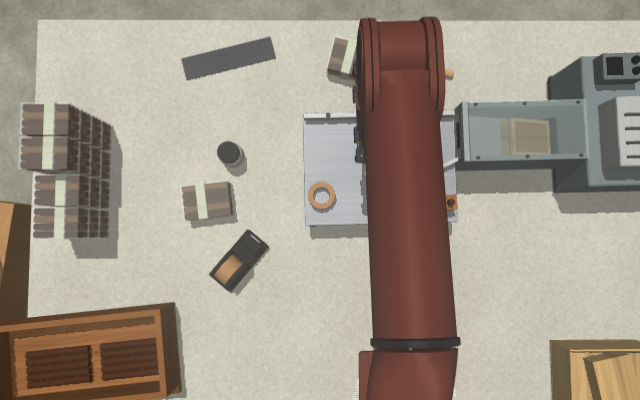

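```bash
python3 - <<'E'
from h import *
a=cv2.imread('pics/top8.png').astype(int);b=cv2.imread('pics/top9.png').astype(int)
print('box region change',abs(a-b)[140:310,300:560].max())
f=lambda a:np.array(a,float)/4+[420,80]-0.375
for z in(.05,.08):
  r=ray('top',f([(362,228),(518,232)]),z); print(z,r+[0,.114,0], 'len',np.linalg.norm(r[0]-r[1]))
E
```

```text
box region change 4
0.05 [[ 0.6510813  -0.15254709  0.05      ]
 [ 0.64828312 -0.250468    0.05      ]] len 0.0979608872870539
0.08 [[ 0.64503602 -0.14047233  0.08      ]
 [ 0.64230913 -0.23589882  0.08      ]] len 0.09546544056437781
```

```bash
python3 - <<'E'
from plant import bot
print(bot.finish_job())
E
```

```text
the job is handed in; nothing more can be done
None
```

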